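# Load a plug tray into the bench seeder and bring its head down

## Robot

A 6-joint arm with a two-finger parallel gripper is mounted at the origin on the work surface. World frame = base frame: x ahead of the robot, y to its left, z up, the work surface at z = 0. Lengths are in m, angles in rad, forces in N, time in s.
With the tool pointing down it reaches from about 0.35 to 0.85 m from the base axis. Payload 8.1 kg.
Tool frame: the origin (TCP) lies on the front face of the gripper's body, between the roots of the fingers; the fingertips stand 73 mm ahead of it and the grasp point (between the pads) lies 54 mm ahead of it (manip.pinch_z is the distance from the TCP to the grasp point, in m); x points along the fingers, y is the direction in which the jaws open and shut, and the axes are right-handed (so a half turn about x gives the same grasp; the last joint's range is limited). The gripper opens to 85 mm and grips with 20 to 120 N. Pads are 22 mm wide; open, the fingers measure 114 mm over their backs; the gripper's body (76 mm by 85 mm) begins 54 mm behind the grasp point. The pads swing forward as they close: fully open they stand 13 mm farther back than shut.
Start: joints at [1.04, 0.13, 1.488, -0, 1.523, -0.085], TCP at [0.259, 0.541, 0.304] pointing down, gripper open.
Joint ranges: [-2.96, 2.96], [-0.89, 2.26], [0.02, 2.5], [-1.34, 4.48], [0, 2.73], [-2.66, 2.66]. Speed limits (rad/s): [2.39, 2.39, 2.79, 3.14, 3.14, 3.14].

## Interface

Orientations are given as a unit quaternion [x, y, z, w].
In Python, from station import manip gives the robot as it stands.
- The arm moves only by the shell command python3 -m creep 'ROWS' [FORCE]. ROWS is JSON, a list that holds one entry, the list of rows, each a list of 7 numbers: the gripper command: -1 is shut, 1 is fully open, values between are in proportion, then the shift along the tool's x, y, z in units of 25 mm (1.0 is 25 mm), then the turn, a rotation vector about the tool's x, y, z in units of 8 degrees (1.0 is 8 degrees). A call has 1 to 20 rows; each row is the pose to reach, as a shift and turn from the pose commanded when the call began, along the tool's axes at that moment; what a row does not reach only later rows make up. A row lasts 1/10 s, in which the tool goes at most 50 mm and 8.59 degrees, less where a joint would pass 70% of its speed; a pose out of reach is approached as far as the arm can. A call with a gripper value outside its range is refused whole. The fingers move at their own pace and stop on an object; FORCE is the grip in N (left out, the last holds). Time passes only in rows, so rows that repeat a pose let the fingers close. It gives the time, the measured TCP pose, the force and the opening at its end, in the units of the state.
- manip.state(): the state, without advancing time (a new reading comes with each control period).
- manip.read_camera(name): name is "side" or "top" or "wrist"; returns the picture (384x512x3 uint8, red, green, blue); there is no depth.
- manip.camera_params(name): a dict with "vfov" (degrees; the focal length in pixels is half the picture's height over the tangent of half this angle, whatever the lens; pixels are square), "cx", "cy" (the principal point, pixels), "xyz" and "attitude" of the camera in the world; the wrist camera has in their place "T_tool_cam" (4x4, takes a point from camera to tool coordinates, whose origin is the TCP and whose axes are the tool frame's). Camera axes: x right, y up, looking along -z (the intrinsics and any distortion apply to the point x, -y, -z); pixel columns grow to the right and rows downward; lengths in m; the calibration is good to about 2 mm. A picture is of the moment at which its call begins: read the wrist's pose just before it. camera_params takes no time and is no camera call.
- manip.job_done(): hands the job in, once; it reports no verdict.
The state is a dict: "clock": time; "qpos": joint angles; "joint_vel": joint speeds; "joint_torque": joint torques, N m; "tcp_pos": TCP position; "tcp_rot": TCP orientation; "wrist_force": force on the tool from outside, world axes, zero at the start; "torque": the same for the moment, N m; "width": finger opening in m.
Only numpy, scipy, OpenCV 4.12 (cv2) and the standard library are available. Lean on these libraries where they do the work, as an engineer would, in place of code of your own. Each camera call takes 0.05 s, during which the arm holds its last target.

## Task

Get the bench seeder ready to sow: flip the lever on its head up until it stays up by itself, turn the plug tray end for end so that its plain end leads, and slide it between the guide rails under the head until it is fully home against the end stop. Then ease the lever all the way back down, never letting it snap down, so that the drop tubes stand in the tray's cells. Keep the tray upright and leave the other things on the table where they are.

Things in the scene. Friction and masses are not known exactly. Their poses are not given: they have to be found in the camera images.
- seeder: Bench seeder fixed to the table: grey C-frame open towards the robot. Origin at table height on its middle line; x points into the machine (the way the tray slides in), y to its left, z up; positions in mm below are in this frame. Base plate 8 mm thick, 115 mm wide, x -180 to +135; the tray slides on it. Head block: x -50 to +135, y -40 to +40, z 125 to 190. Column at x 90 to 135.
- rail_mouth (a point): x -30, y 0, z 8: between the front ends of the two steel guide rails. Rails are 58 mm apart inside, 12 mm thick, tops at z 28, and run from x -30 to the end stop; in front of them flared mouths widen to about 85 mm at x -60.
- end_stop (a point): x +80, y 0, z 8: foot of the end stop's face, which closes the far end of the rails. The tray is home when its plain end touches this face.
- hopper_edge (a point): x -85, y 0, z 250: lower front edge of the aluminium seed hopper on the head. Hopper is 80 mm wide; its front stands upright from here to z 315 and slopes back below, to x -20 at z 190. It overhangs the lever and the rails, so a tool pointing straight down cannot get at the lever or at the home tray's end: lean it back 30 to 45 degrees towards -x.
- tube_tip (a point): Lower end of the front one of three drop tubes (14 mm diameter, x -33, +11, +56, y 0) on a bar under the head. Tube ends are at z 42 when lowered, where they bar the tray's way, and about z 66 when raised by the lever.
- lever (a joint): Hand lever on the left side of the head, rad. 0 = down (points to -x, 25 degrees below level), tubes lowered; 0.96 = up at its stop (30 degrees above level), tubes raised. Over-centre spring: below about 0.63 it pulls the lever down, above it drives and holds it up; 7 N at the grip starts it up from 0 (less farther on), 4 N starts it down from 0.96. Let go on the way it snaps over, too fast.
- lever_grip (a point): Point on the lever's middle line 110 mm from its pivot. The lever is a flat bar on edge; its black grip is 12 mm thick (along y), 20 mm high, and runs 57 to 125 mm from the pivot. Centre plane at y +55. This point goes from x -100, z 109 (down) over x -110 (level) to x -95, z 210 (up), always in front of the head.
- lever_pivot (a point): The lever's pivot on the head's left side: x 0, y +55, z 155. The hinge lies along y.
- tray: Loose terracotta plug tray: strip of three cells with dark fibre plugs, 145 mm long (x), 54 wide, 42 high, 0.14 to 0.28 kg. Origin under its centre; x points to the plain end. The other end is a board 8 thick, 76 wide, 42 high, too wide for the rails; it stays outside. Walls 3 mm; plug tops 12 below the rim. Starts on the table left or right of the seeder, end board away from the robot.
- tray_nose (a point): Middle of the bottom edge of the tray's plain end, 72.5 mm ahead of its origin. This end leads into the rails. The tray can be gripped across its 54 mm width.
- pot_stack: Bystander: upright stack of black square pots, 70 by 70 by 140 mm, origin under its centre; on the other side of the seeder from the tray.
- trowel: Bystander: hand trowel lying flat, 280 mm long, origin near its neck.
- label_pot: Bystander: black square pot with white plant labels, 76 mm square, 140 mm high, origin under its centre.
Mind the look-alikes: they are no part of the job. Of the things like the tray, leave any that is pink; of the rest the larger one is meant.

How it is judged:
On the way, in this order (a step that is already met when the one before it is completed fails the run):
1. the lever is up, past the point where it stays up (value of joint lever above 0.9 rad), for 0.3 s.
2. the tray stands home between the rails, plain end at the end stop (within 5 mm), with the lever still up (x of tray_nose in the frame of seeder between 0.075 and 0.084 m and y of tray_nose in the frame of seeder between -0.005 and 0.005 m and x of tray in the frame of seeder below 0.015 m and z of tray in the frame of seeder below 0.011 m and angle between the x axis of tray and the x axis of seeder, either way round below 0.06 rad and value of joint lever above 0.88 rad), for 0.2 s.
At the end, for the whole second after the job is handed in: The lever is fully down (within 0.08 rad), the tray lies flat on the base between the rails, plain end within 5 mm of the end stop, within 5 mm of the middle line and 0.06 rad of the rails' direction, and at rest (value of joint lever below 0.08 rad and x of tray_nose in the frame of seeder between 0.075 and 0.084 m and y of tray_nose in the frame of seeder between -0.005 and 0.005 m and x of tray in the frame of seeder below 0.015 m and z of tray in the frame of seeder below 0.011 m and angle between the x axis of tray and the x axis of seeder, either way round below 0.06 rad and linear speed of tray below 0.02 m/s); the robot touches nothing.
It fails at once if the lever is let fall or slammed down (faster than 3 rad/s) (velocity of joint lever below -3 rad/s).
It fails at once if the tray is tipped more than 35 degrees (angle between tray's own z axis and vertical above 0.61 rad).
It fails at once if the pot stack is disturbed (moved more than 30 mm) (distance of pot_stack from where it was at the start of the episode above 0.03 m).
It fails at once if the trowel is disturbed (moved more than 30 mm) (distance of trowel from where it was at the start of the episode above 0.03 m).
It fails at once if the label pot is disturbed (moved more than 30 mm) (distance of label_pot from where it was at the start of the episode above 0.03 m).
It also fails if it takes over 72 s, if anything falls off the work surface, if the arm or the gripper's body presses on something with over 40 N, if the wrist force passes 120 N, or if a joint passes its speed limit or range.

## Working session

There is one attempt and no reset: what is moved stays moved. The work goes in short steps, Python scripts to look and compute and a shell command to move; the robot and the scene stay as the last step left them, time stands still between calls to the robot, and variables do not carry over. Pictures are saved under pics/ and viewed, and the job is handed in when it is done.

```bash
ls; mkdir -p pics; python3 - <<'E'
from station import manip
import cv2
print(manip.state())
for n in ["side","top","wrist"]:
    print(n,manip.camera_params(n))
    im=manip.read_camera(n); cv2.imwrite(f"pics/{n}0.png",im[:,:,::-1])
E
```

```text
pics
{'clock': 0.0, 'qpos': array([ 1.03957958e+00,  1.31187160e-01,  1.48931474e+00,  2.50168315e-05,
        1.52300473e+00, -8.53647315e-02]), 'joint_vel': array([-0.00080957,  0.00061929,  0.00011782, -0.00129019, -0.00068014,
       -0.00199048]), 'joint_torque': array([-6.57387100e-04, -5.69427252e+01, -5.00532532e+01, -3.20210884e-04,
        1.56110642e-02, -1.80632946e-05]), 'tcp_pos': array([0.25847146, 0.54099578, 0.30280931]), 'tcp_rot': array([ 0.15568836,  0.68982257, -0.15697257,  0.68939508]), 'wrist_force': array([-0.16597538, -0.12486591, -0.02412108]), 'torque': array([-0.04820471, -0.03537113, -0.01396152]), 'width': 0.08558106050065997}
side {'vfov': 44.85901675333812, 'cx': 252.67713342362183, 'cy': 191.43906206533921, 'xyz': array([ 0.32086073, -0.34903584,  1.4977148 ]), 'attitude': array([ 0.14681175, -0.04626131, -0.30096982,  0.94112877])}
top {'vfov': 48.41993605607975, 'cx': 251.3200526449077, 'cy': 184.9956852249136, 'xyz': array([ 0.43769171, -0.00223971,  1.64535634]), 'attitude': array([-0.02868429,  0.03441075,  0.71040732, -0.70236355])}
wrist {'vfov': 59.17384865715623, 'cx': 252.4591576915072, 'cy': 191.0174992524521, 'T_tool_cam': array([[-3.74478350e-04,  3.12785738e-01, -9.49823637e-01,
        -6.89903300e-02],
       [ 9.99999755e-01, -4.43980284e-04, -5.40467661e-04,
        -3.07930102e-04],
       [-5.90753544e-04, -9.49823607e-01, -3.12785495e-01,
        -8.00714986e-02],
       [ 0.00000000e+00,  0.00000000e+00,  0.00000000e+00,
         1.00000000e+00]])}
```

View pics/side0.png

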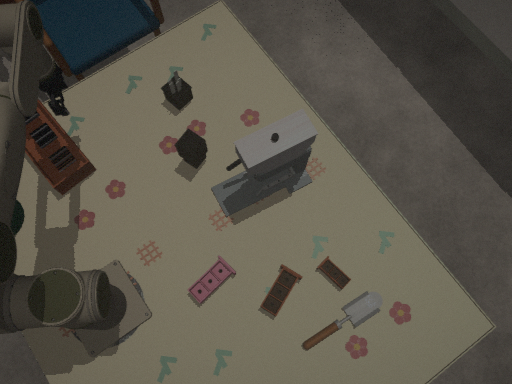

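View pics/top0.png

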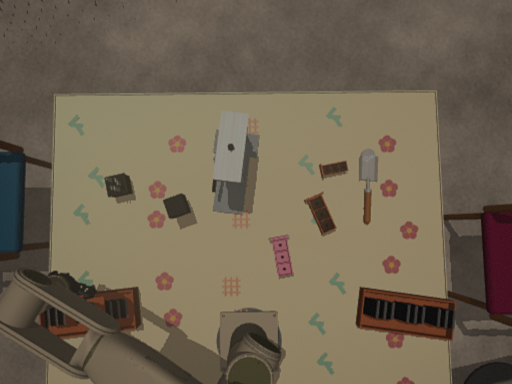

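View pics/wrist0.png

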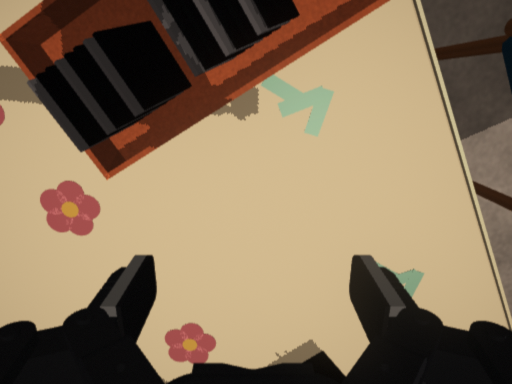

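The side view shows the seeder at about (262,175). The tray-like things are the terracotta tray (280,291), a smaller terracotta tray (335,273) and a pink one (212,281). In the top view they are at (321,213), (334,169) and (282,257). The larger terracotta one is meant: (321,213) top, (280,291) side.

```bash
cat > h.py <<'E'
import numpy as np, cv2
from station import manip
from scipy.spatial.transform import Rotation as R
from scipy.optimize import least_squares
def cam(n,st=None):
    p=manip.camera_params(n)
    if 'T_tool_cam' in p:
        st=st or manip.state()
        T=np.eye(4);T[:3,:3]=R.from_quat(st['tcp_rot']).as_matrix();T[:3,3]=st['tcp_pos']
        M=T@p['T_tool_cam']
    else:
        M=np.eye(4);M[:3,:3]=R.from_quat(p['attitude']).as_matrix();M[:3,3]=p['xyz']
    f=192/np.tan(np.radians(p['vfov'])/2)
    return M,f,p['cx'],p['cy']
def proj(c,P):
    M,f,cx,cy=c
    q=(np.atleast_2d(P)-M[:3,3])@M[:3,:3]
    return np.c_[cx+f*q[:,0]/-q[:,2], cy-f*q[:,1]/-q[:,2]]
def back(c,uv,z):
    M,f,cx,cy=c
    uv=np.atleast_2d(uv).astype(float)
    d=np.c_[(uv[:,0]-cx)/f,-(uv[:,1]-cy)/f,-np.ones(len(uv))]@M[:3,:3].T
    return M[:3,3]+d*((z-M[2,3])/d[:,2])[:,None]
def crop(src,dst,x0,y0,x1,y1,s):
    im=cv2.imread(src)[y0:y1,x0:x1]
    cv2.imwrite(dst,cv2.resize(im,None,fx=s,fy=s,interpolation=cv2.INTER_CUBIC))
E
python3 - <<'E'
from h import *
crop('pics/top0.png','pics/t1.png',150,90,250,220,6) if 0 else None
crop('pics/top0.png','pics/t1.png',195,100,275,225,4.8)
crop('pics/top0.png','pics/t2.png',265,150,385,250,6)
crop('pics/side0.png','pics/s1.png',205,105,335,225,5)
crop('pics/side0.png','pics/s2.png',185,235,355,335,4.5)
c=cam('top');print(back(c,[[321,213],[334,169],[235,170],[178,206],[118,185],[367,190]],0.0))
E
```

```text
[[ 0.47364443 -0.28348878  0.        ]
 [ 0.64374738 -0.33857513  0.        ]
 [ 0.64397889  0.04618706  0.        ]
 [ 0.50687325  0.26653674  0.        ]
 [ 0.59053926  0.49808382  0.        ]
 [ 0.56046729 -0.4641778   0.        ]]
```

View pics/t1.png

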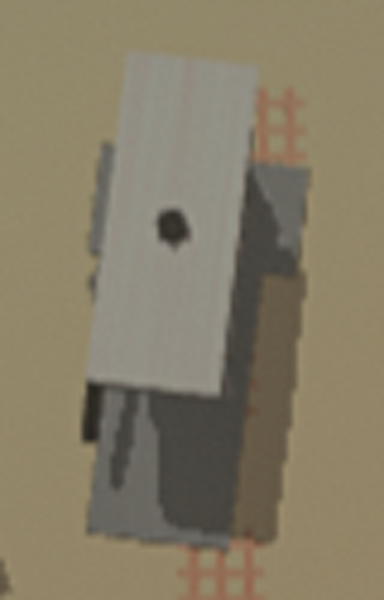

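View pics/t2.png

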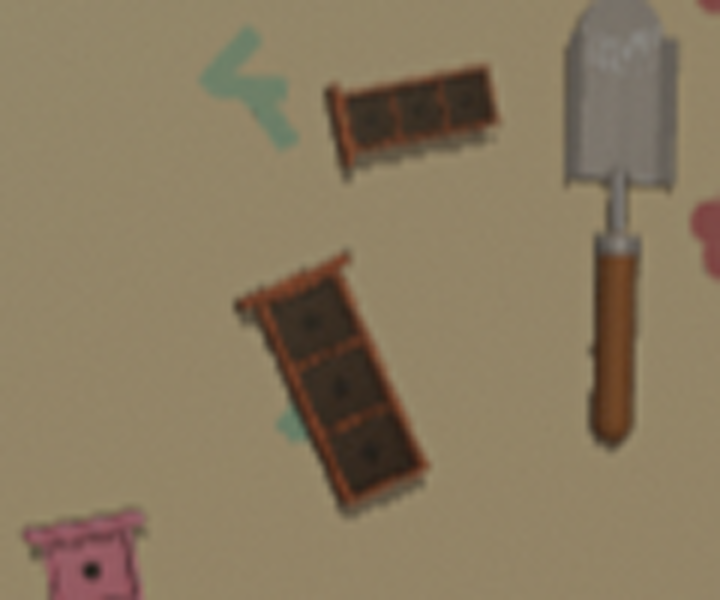

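View pics/s1.png

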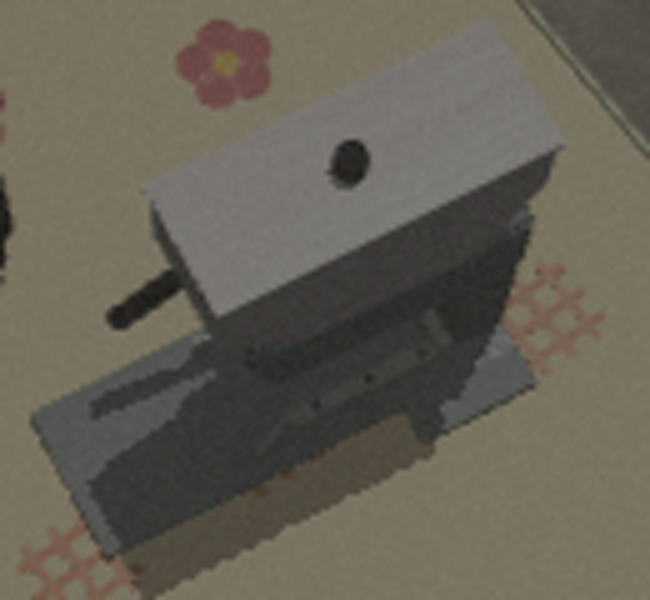

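View pics/s2.png

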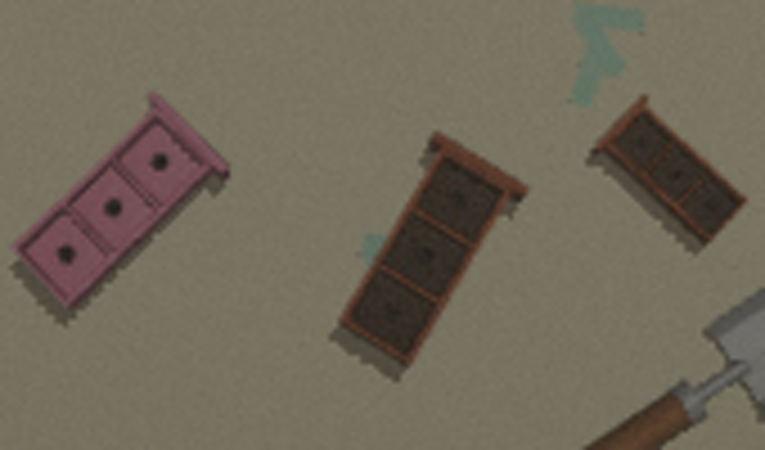

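```bash
cat > fit1.py <<'E'
from h import *
ct,cs=cam('top'),cam('side')
t=lambda x,y:(195+x/4.8,100+y/4.8)
s=lambda x,y:(205+x/5,105+y/5)
obs=[(ct,t(87,381),(-85,40,315)),(ct,t(220,396),(-85,-40,315)),(cs,s(145,190),(-85,40,315)),(cs,s(215,318),(-85,-40,315)),
(ct,t(88,535),(-180,57.5,8)),(ct,t(230,549),(-180,-57.5,8)),(cs,s(32,415),(-180,57.5,8)),(cs,s(110,556),(-180,-57.5,8))]
def W(p,P):
    return np.array([p[0],p[1],0])+R.from_euler('z',p[2]).apply(np.array(P)/1000)
def res(p): return np.concatenate([proj(c,W(p,P))[0]-uv for c,uv,P in obs])
r=least_squares(res,[.64,.05,0.1],loss='soft_l1');print(r.x,np.degrees(r.x[2]));print(res(r.x).reshape(-1,2).round(2))
S=r.x
# tray
t2=lambda x,y:(265+x/6,150+y/6); s2=lambda x,y:(185+x/4.5,235+y/4.5)
o2=[(ct,t2(349,503),(72.5,27,42)),(ct,t2(427,464),(72.5,-27,42)),(ct,t2(240,305),(-72.5,38,42)),(ct,t2(348,256),(-72.5,-38,42)),
(cs,s2(342,323),(72.5,27,42)),(cs,s2(408,360),(72.5,-27,42)),(cs,s2(436,136),(-72.5,38,42)),(cs,s2(525,189),(-72.5,-38,42))]
# which side: nose toward robot -> tray y axis points to world -y
o2=[(c,uv,(P[0],-P[1],P[2])) for c,uv,P in o2]
def res2(p): return np.concatenate([proj(c,W(p,P))[0]-uv for c,uv,P in o2])
r2=least_squares(res2,[.48,-.29,-2.7],loss='soft_l1');print(r2.x,np.degrees(r2.x[2]));print(res2(r2.x).reshape(-1,2).round(2))
for n,c in(('top',ct),('side',cs)):
    im=cv2.imread(f'pics/{n}0.png');im=cv2.resize(im,None,fx=4,fy=4,interpolation=cv2.INTER_CUBIC)
    def L(p,pts,col):
        q=((proj(c,np.array([W(p,P) for P in pts]))+.5)*4).astype(int);cv2.polylines(im,[q],True,col,1)
    B=lambda x0,x1,y0,y1,z:[(x0,y0,z),(x1,y0,z),(x1,y1,z),(x0,y1,z)]
    L(S,B(-180,135,-57.5,57.5,8),(0,255,0));L(S,B(-50,135,-40,40,190),(255,255,0));L(S,[(0,55,155),(-113,55,102)],(0,0,255))
    L(S,B(-30,80,29,41,28),(255,0,255));L(S,B(-30,80,-41,-29,28),(255,0,255));L(S,[(-85,40,315),(-85,-40,315),(-85,-40,250),(-85,40,250)],(0,255,255))
    L(r2.x,B(-72.5,72.5,-27,27,42),(0,255,0));L(r2.x,B(-72.5,-64.5,-38,38,42),(0,255,0))
    q=proj(c,W(S,(0,0,0)))[0]*4; q=q.astype(int)
    cv2.imwrite(f'pics/{n}_ov.png',im[max(0,q[1]-300):q[1]+300,max(0,q[0]-350):q[0]+450])
np.save('seeder.npy',S);np.save('tray.npy',r2.x)
E
python3 fit1.py
```

```text
[ 0.65699647  0.05153917 -0.12458995] -7.1384783574631445
[[ 1.21 -0.63]
 [-1.1  -0.87]
 [ 0.26  0.64]
 [-0.07 -1.06]
 [-0.21 -0.37]
 [ 0.06  0.11]
 [-0.98  0.4 ]
 [-0.91  1.33]]
[ 0.47143379 -0.27945999 -2.73566995] -156.74234220176788
[[ 0.25  0.21]
 [ 0.33  0.82]
 [-0.38 -1.05]
 [-0.06 -1.04]
 [-0.62  0.06]
 [ 0.01  1.36]
 [-0.65 -0.99]
 [ 0.74 -0.04]]
```

View pics/top_ov.png

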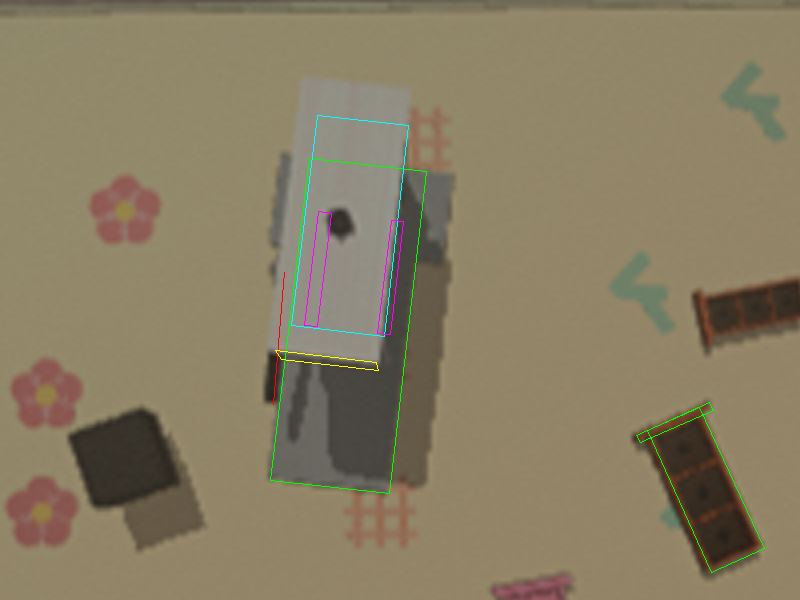

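View pics/side_ov.png

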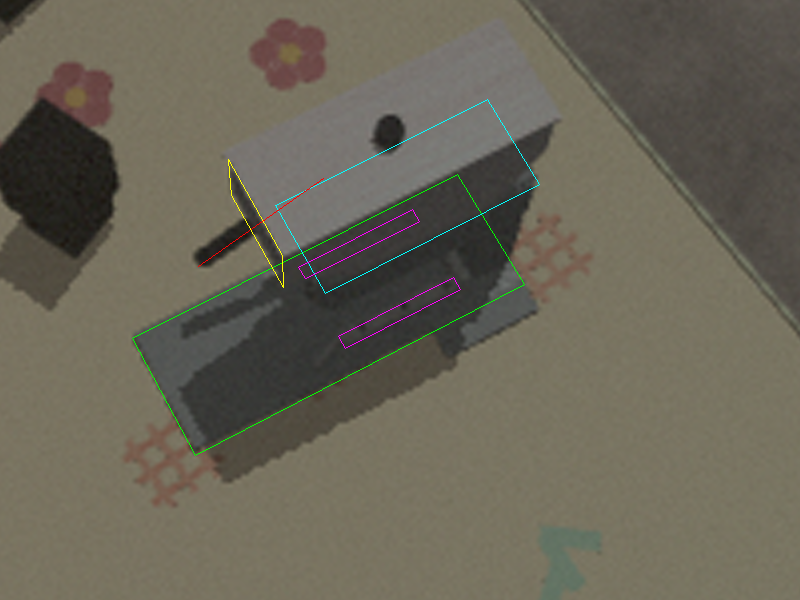

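```bash
cat >> h.py <<'E'
def W(p,P): return np.array([p[0],p[1],0])+R.from_euler('z',p[2]).apply(np.array(P)/1000)
def sdir(S,lean,flip=1):
    # tool rotation: x leaning, y = flip*seeder y
    l=np.radians(lean); x=np.array([np.sin(l),0,-np.cos(l)]); y=np.array([0,flip,0.]); z=np.cross(x,y)
    return R.from_euler('z',S[2])*R.from_matrix(np.c_[x,y,z])
def rel(target_pos,Rt,st=None):
    """target TCP pos & R -> shift (units), turn (units)"""
    st=st or manip.state(); R0=R.from_quat(st['tcp_rot'])
    d=R0.inv().apply(target_pos-st['tcp_pos'])/.025
    w=(R0.inv()*Rt).as_rotvec()/np.radians(8)
    return d.round(2),w.round(2)
def steps(n): return n
E
python3 - <<'E'
from h import *
st=manip.state();S=np.load('seeder.npy');print(R.from_quat(st['tcp_rot']).as_matrix().round(3))
Rt=sdir(S,45)
for p in [(-100,55,109),(-160,55,109),(-150,55,200)]:
    g=W(S,p); tcp=g-Rt.apply([.054,0,0]); print(p,g.round(3),tcp.round(3),rel(tcp,Rt))
E
python3 -m creep --help | head
```

```text
[[-0.001  0.431  0.902]
 [-0.001  0.902 -0.431]
 [-1.    -0.001 -0.   ]]
(-100, 55, 109) [0.565 0.119 0.109] [0.527 0.123 0.147] (array([  6.25, -10.45,  16.89]), array([-2.18, -5.58,  0.91]))
(-160, 55, 109) [0.505 0.126 0.109] [0.467 0.131 0.147] (array([  6.25, -11.2 ,  14.61]), array([-2.18, -5.58,  0.91]))
(-150, 55, 200) [0.515 0.125 0.2  ] [0.477 0.129 0.238] (array([  2.61, -11.08,  14.99]), array([-2.18, -5.58,  0.91]))invalid input: not JSON, or not a number
```

```bash
python3 - <<'E'
from h import *
S=np.load('seeder.npy');Rt=sdir(S,45)
print(back(cam('top'),[[178,206]],.14),back(cam('side'),[[192,147]],.14))
g=W(S,(-180,55,190)); print(rel(g-Rt.apply([.054,0,0]),Rt))
E
```

```text
[[0.50098674 0.2436671  0.14      ]] [[0.50026925 0.23657312 0.14      ]]
(array([  3.01, -11.46,  13.85]), array([-2.18, -5.58,  0.91]))
```

```bash
python3 -m creep '[[[0,1.5,-5.7,7,-1.1,-2.8,0.45],[0,3,-11.46,13.85,-2.18,-5.58,0.91],[0,3,-11.46,13.85,-2.18,-5.58,0.91],[0,3,-11.46,13.85,-2.18,-5.58,0.91],[0,3,-11.46,13.85,-2.18,-5.58,0.91],[0,3,-11.46,13.85,-2.18,-5.58,0.91],[0,3,-11.46,13.85,-2.18,-5.58,0.91],[0,3,-11.46,13.85,-2.18,-5.58,0.91],[0,3,-11.46,13.85,-2.18,-5.58,0.91],[0,3,-11.46,13.85,-2.18,-5.58,0.91],[0,3,-11.46,13.85,-2.18,-5.58,0.91],[0,3,-11.46,13.85,-2.18,-5.58,0.91],[0,3,-11.46,13.85,-2.18,-5.58,0.91],[0,3,-11.46,13.85,-2.18,-5.58,0.91]]]'
python3 - <<'E'
from h import *
S=np.load('seeder.npy');Rt=sdir(S,45)
g=W(S,(-180,55,190)); st=manip.state();print(st['clock'],st['width'],rel(g-Rt.apply([.054,0,0]),Rt))
np.save('w1.npy',np.r_[st['tcp_pos'],st['tcp_rot']])
im=manip.read_camera('wrist');cv2.imwrite('pics/w1.png',im[:,:,::-1])
E
```

```text
clock: 1.55
tcp_pos: [0.4471, 0.1356, 0.229]
tcp_rot: [0.023, 0.382, -0.055, 0.922]
wrist_force: [-0.3, -0.5, 0.3]
width: 0.0426
1.55 0.04257286411920472 (array([ 0.04, -0.09, -0.01]), array([ 0.02,  0.  , -0.03]))
```

View pics/w1.png

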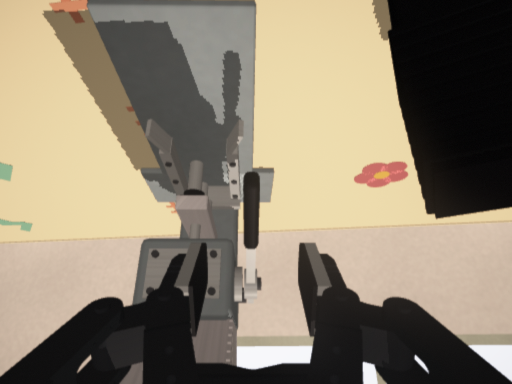

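```bash
cat > ov.py <<'E'
from h import *
import sys
def overlay(src,pose,S,th,dst,tray=None):
    c=cam('wrist',dict(tcp_pos=pose[:3],tcp_rot=pose[3:]))
    im=cv2.resize(cv2.imread(src),None,fx=1.5,fy=1.5,interpolation=cv2.INTER_CUBIC)
    def L(p,pts,col,cl=True):
        q=((proj(c,np.array([W(p,P) for P in pts]))+.5)*1.5).astype(int);cv2.polylines(im,[q],cl,col,1)
    B=lambda x0,x1,y0,y1,z:[(x0,y0,z),(x1,y0,z),(x1,y1,z),(x0,y1,z)]
    L(S,B(-180,135,-57.5,57.5,8),(0,255,0));L(S,B(-30,80,29,41,28),(255,0,255));L(S,B(-30,80,-41,-29,28),(255,0,255))
    a=np.radians(25)-th; D=np.array([-np.cos(a),0,-np.sin(a)]);N=np.array([-np.sin(a),0,np.cos(a)]);P0=np.array([0,55,155])
    for y in(-6,6): L(S,[P0+D*57+N*10+[0,y,0],P0+D*125+N*10+[0,y,0],P0+D*125-N*10+[0,y,0],P0+D*57-N*10+[0,y,0]],(0,0,255))
    L(S,[(-50,-40,125),(-50,40,125),(-50,40,190),(-50,-40,190)],(255,255,0))
    z=66 if th>.5 else 42
    t=np.linspace(0,6.28,20); L(S,[(-33+7*np.cos(k),7*np.sin(k),z) for k in t],(0,255,255))
    if tray is not None: L(tray[:3],[(a,b,42+tray[3]) for a,b in((-72.5,-27),(72.5,-27),(72.5,27),(-72.5,27))],(0,255,0))
    cv2.imwrite(dst,im)
E
python3 -c "
from ov import *
overlay('pics/w1.png',np.load('w1.npy'),np.load('seeder.npy'),0,'pics/w1o.png')"
```

```text
(no output)
```

View pics/w1o.png

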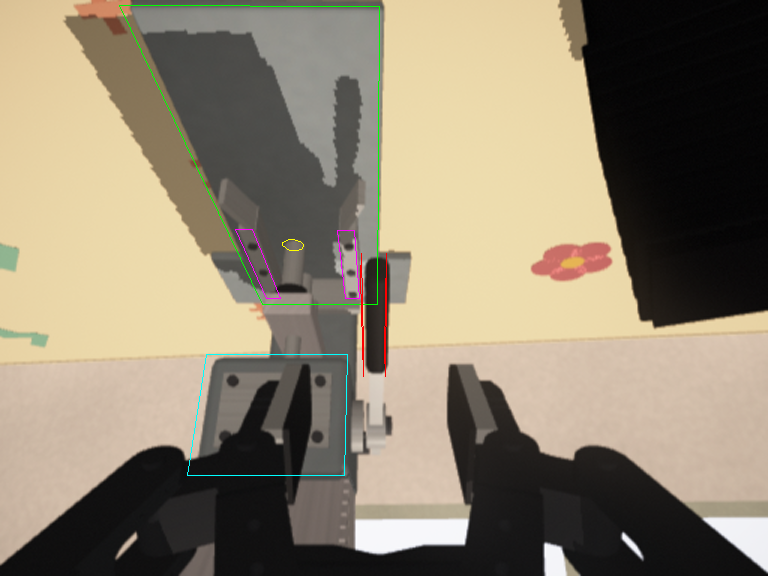

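```bash
cat > fit2.py <<'E'
exec(open('fit1.py').read().split("# tray")[0])
p1=np.load('w1.npy');cw=cam('wrist',dict(tcp_pos=p1[:3],tcp_rot=p1[3:]))
w=lambda x,y:(x/1.5-.5+0.17,y/1.5-.5+.17)
# x-only features in wrist image: (u, v approx, P)
obs2=[(w(383,4),(-180,57.5,8)),(w(131,4),(-180,-57.5,8)),(w(376,330),(-90,55,113)),(w(238,229),(-30,-41,28)),(w(258,229),(-30,-29,28)),(w(337,230),(-30,29,28)),(w(357,230),(-30,41,28)),(w(356,420),(-50,40,155)),(w(293,245),(-33,0,42))]
def res3(p):
    a=res(p); b=np.concatenate([(proj(cw,W(p,P))[0]-uv) for uv,P in obs2]); return np.r_[a*1.5,b]
r=least_squares(res3,S,loss='soft_l1');print(r.x,np.degrees(r.x[2]));print(res3(r.x)[:16].reshape(-1,2).round(1)/1.5);print(res3(r.x)[16:].reshape(-1,2).round(1))
np.save('seeder2.npy',r.x)
from ov import overlay
overlay('pics/w1.png',p1,r.x,0,'pics/w1o2.png')
E
python3 fit2.py
```

```text
[ 0.65699647  0.05153917 -0.12458995] -7.1384783574631445
[[ 1.21 -0.63]
 [-1.1  -0.87]
 [ 0.26  0.64]
 [-0.07 -1.06]
 [-0.21 -0.37]
 [ 0.06  0.11]
 [-0.98  0.4 ]
 [-0.91  1.33]]
[ 0.65714285  0.05321854 -0.12519141] -7.172939622241025
[[ 0.66666667 -0.66666667]
 [-1.66666667 -0.93333333]
 [-0.06666667  0.13333333]
 [-0.4        -1.6       ]
 [-0.66666667 -0.4       ]
 [-0.4         0.06666667]
 [-1.2        -0.06666667]
 [-1.2         0.86666667]]
[[  0.2   1.2]
 [ -5.1   0.4]
 [  0.7 -16.3]
 [ -0.2   0.4]
 [ -1.9   0.4]
 [  1.6  -0.2]
 [ -0.2  -0.1]
 [ -4.5  -8.8]
 [  1.4  -0.2]]
```

View pics/w1o2.png

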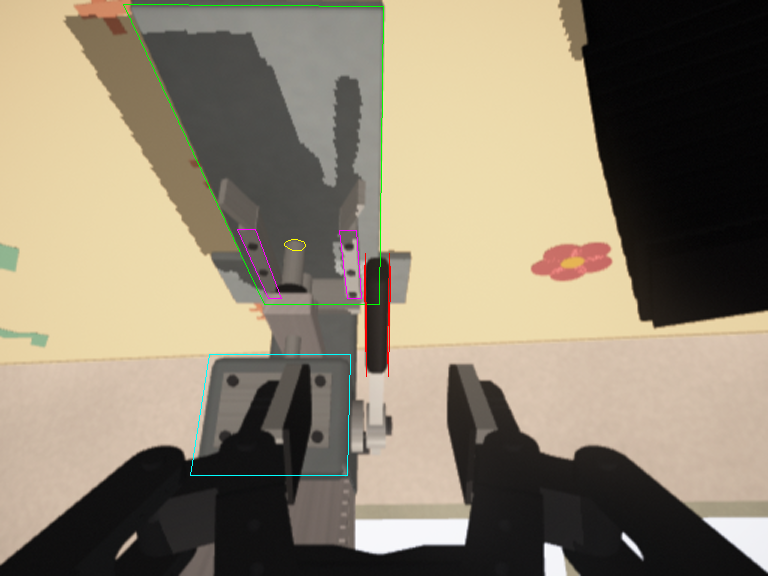

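```bash
cat > lev.py <<'E'
from h import *
S=np.load('seeder2.npy')
def lp(th,r=110):
    a=np.radians(25)-th; return np.array([-r*np.cos(a),55,155-r*np.sin(a)])
def target(th,lean,r=110,back=0):
    Rt=sdir(S,lean); return W(S,lp(th,r))-Rt.apply([.054+back/1000,0,0]),Rt
def local(st=None):
    st=st or manip.state(); Rm=R.from_quat(st['tcp_rot']); g=st['tcp_pos']+Rm.apply([.054,0,0])
    return (R.from_euler('z',-S[2]).apply(g-np.array([S[0],S[1],0]))*1000).round(1)
E
python3 - <<'E'
from lev import *
print(local());print(rel(*target(0,45)))
E
```

```text
[-180.4   55.6  190.8]
(array([ 4.61, -0.03, -0.04]), array([ 0.02,  0.  , -0.03]))
```

```bash
python3 -m creep '[[[0,1.2,0,0,0,0,0],[0,2.4,0,0,0,0,0],[0,3.6,0,0,0,0,0],[0,4.6,0,0,0,0,0],[0,4.6,0,0,0,0,0],[-1,4.6,0,0,0,0,0],[-1,4.6,0,0,0,0,0],[-1,4.6,0,0,0,0,0],[-1,4.6,0,0,0,0,0],[-1,4.6,0,0,0,0,0]]]' 30
python3 - <<'E'
from lev import *
st=manip.state();print(local(),st['clock'])
im=manip.read_camera('wrist');cv2.imwrite('pics/w2.png',im[:,:,::-1])
for th in np.arange(.1,1.01,.1): print(th.round(2),rel(*target(th,45),st=st)[0])
E
```

```text
clock: 2.6
tcp_pos: [0.5283, 0.1246, 0.149]
tcp_rot: [0.025, 0.381, -0.056, 0.923]
wrist_force: [-1.7, 6.9, -0.1]
width: 0.0114
[-98.5  55.  110.9] 2.6
0.1 [-0.37  0.01  0.08]
0.2 [-0.76  0.01  0.29]
0.3 [-1.12  0.01  0.54]
0.4 [-1.46  0.01  0.82]
0.5 [-1.76  0.02  1.14]
0.6 [-2.03  0.02  1.48]
0.7 [-2.27  0.02  1.85]
0.8 [-2.47  0.02  2.24]
0.9 [-2.63  0.02  2.65]
1.0 [-2.75  0.02  3.08]
```

View pics/w2.png

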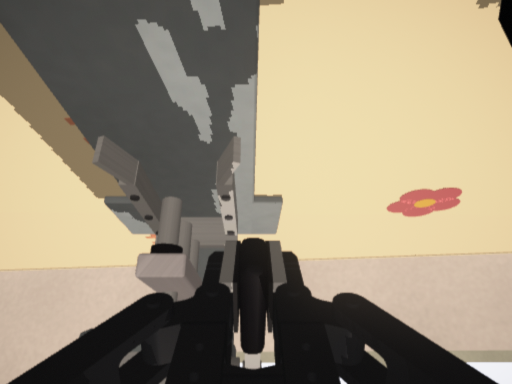

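```bash
python3 -m creep '[[[-1,-0.37,0,0.08,0,0,0],[-1,-0.76,0,0.29,0,0,0],[-1,-1.12,0,0.54,0,0,0],[-1,-1.46,0,0.82,0,0,0],[-1,-1.76,0,1.14,0,0,0],[-1,-2.03,0,1.48,0,0,0],[-1,-2.27,0,1.85,0,0,0],[-1,-2.47,0,2.24,0,0,0],[-1,-2.63,0,2.65,0,0,0],[-1,-2.7,0,2.92,0,0,0],[-1,-2.7,0,2.92,0,0,0],[-1,-2.7,0,2.92,0,0,0],[-1,-2.7,0,2.92,0,0,0]]]'
python3 - <<'E'
from lev import *
st=manip.state();print(local(),lp(.96),st['clock'])
im=manip.read_camera('wrist');cv2.imwrite('pics/w3.png',im[:,:,::-1])
E
```

```text
clock: 3.95
tcp_pos: [0.5326, 0.1241, 0.2501]
tcp_rot: [0.025, 0.379, -0.056, 0.923]
wrist_force: [-7.2, 5.1, 6.8]
width: 0.0115
[-94.1  55.  212.1] [-95.25900406  55.         210.00656456] 3.95
```

View pics/w3.png

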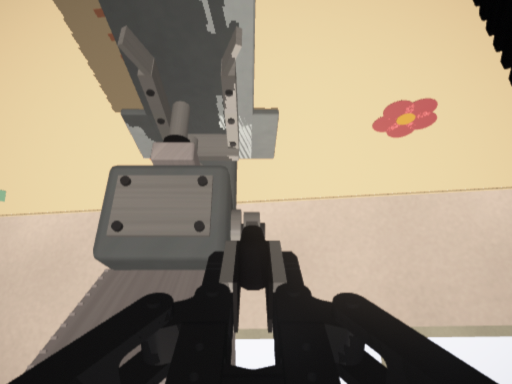

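```bash
python3 -m creep '[[[0,0,0,0,0,0,0],[0,0,0,0,0,0,0],[0,0,0,0,0,0,0],[0,-2,0,0,0,0,0],[0,-4,0,0,0,0,0],[0,-4.6,0,0,0,0,0],[0,-4.6,0,0,0,0,0]]]'
python3 - <<'E'
from lev import *
from ov import overlay
st=manip.state();print(local(),st['clock'],st['qpos'])
p=np.r_[st['tcp_pos'],st['tcp_rot']];np.save('w4.npy',p)
im=manip.read_camera('wrist');cv2.imwrite('pics/w4.png',im[:,:,::-1])
overlay('pics/w4.png',p,S,.96,'pics/w4o.png')
E
```

```text
clock: 4.7
tcp_pos: [0.4513, 0.1337, 0.3318]
tcp_rot: [0.025, 0.379, -0.056, 0.923]
wrist_force: [1.1, -0.2, -0.3]
width: 0.043
[-175.9   54.4  293.8] 4.7 [ 0.39798699 -0.81492862  2.33627579 -0.44781021  0.9485937  -0.91220732]
```

View pics/w4o.png

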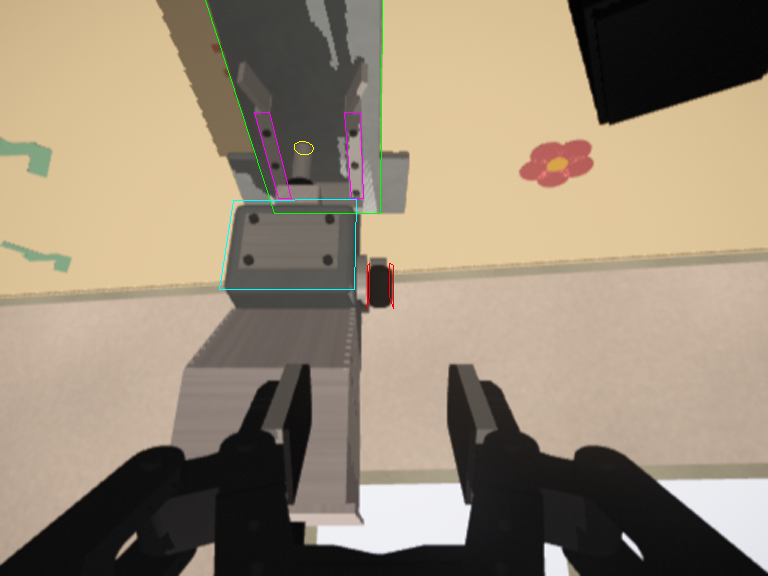

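```bash
python3 - <<'E'
from lev import *
print(rel(np.array([.43,-.06,.33]),sdir(S,0)))
E
```

```text
(array([ 0.05, -7.78,  0.1 ]), array([ 0.01,  5.65, -0.02]))
```

```bash
python3 -m creep '[[[0.5,-0.2,-1.9,-0.4,0,0.6,0],[1,-0.2,-3.8,-0.4,0,1.5,0],[1,0.05,-5.8,0,0,2.5,0],[1,0.05,-7.78,0.1,0,3.5,0],[1,0.05,-7.78,0.1,0,4.5,0],[1,0.05,-7.78,0.1,0,5.65,0],[1,0.05,-7.78,0.1,0,5.65,0],[1,0.05,-7.78,0.1,0,5.65,0]]]'
python3 - <<'E'
from lev import *
st=manip.state();T=np.load('tray.npy');print(st['clock'],st['qpos'].round(3))
g=W(T,(-48,0,24)); Rt=R.from_euler('z',T[2])*R.from_matrix(np.array([[0,0,1],[0,1,0],[-1,0,0]]).astype(float))
print(g,Rt.as_matrix().round(2))
d,w=rel(g+[0,0,.054+.14],Rt);print(d,w)
E
```

```text
clock: 5.55
tcp_pos: [0.4302, -0.0607, 0.3262]
tcp_rot: [0.045, 0.708, -0.044, 0.704]
wrist_force: [-0.8, 0.8, -0.7]
width: 0.0852
5.55 [-2.590e-01 -3.360e-01  1.882e+00  1.000e-03  1.601e+00 -1.704e+00]
[ 0.51553323 -0.26050639  0.024     ] [[ 0.    0.39 -0.92]
 [ 0.   -0.92 -0.39]
 [-1.    0.    0.  ]]
[ 4.29 -7.51  4.41] [18.7  -0.03  0.05]
```

```bash
python3 -m creep '[[[1,1,-1.5,1,18.7,0,0],[1,2,-3,2,18.7,0,0],[1,2,-4.5,3,18.7,0,0],[1,2.2,-6,4.4,18.7,0,0],[1,2.2,-7.5,4.4,18.7,0,0],[1,2.2,-7.5,4.4,18.7,0,0],[1,2.2,-7.5,4.4,18.7,0,0],[1,2.2,-7.5,4.4,18.7,0,0],[1,2.2,-7.5,4.4,18.7,0,0],[1,2.2,-7.5,4.4,18.7,0,0],[1,2.2,-7.5,4.4,18.7,0,0],[1,2.2,-7.5,4.4,18.7,0,0],[1,2.2,-7.5,4.4,18.7,0,0],[1,2.2,-7.5,4.4,18.7,0,0],[1,2.2,-7.5,4.4,18.7,0,0],[1,2.2,-7.5,4.4,18.7,0,0],[1,2.2,-7.5,4.4,18.7,0,0],[1,2.2,-7.5,4.4,18.7,0,0],[1,2.2,-7.5,4.4,18.7,0,0]]]'
python3 - <<'E'
from lev import *
from ov import overlay
st=manip.state();T=np.load('tray.npy');print(st['clock'],st['qpos'].round(3))
p=np.r_[st['tcp_pos'],st['tcp_rot']];np.save('w5.npy',p)
im=manip.read_camera('wrist');cv2.imwrite('pics/w5.png',im[:,:,::-1])
overlay('pics/w5.png',p,S,.96,'pics/w5o.png',np.r_[T,0])
g=W(T,(-48,0,24)); Rt=R.from_euler('z',T[2])*R.from_matrix(np.array([[0,0,1],[0,1,0],[-1,0,0]]).astype(float))
print(rel(g+[0,0,.054],Rt))
E
```

```text
clock: 7.45
tcp_pos: [0.5156, -0.2588, 0.2745]
tcp_rot: [0.693, 0.142, -0.692, 0.143]
wrist_force: [0.1, -0.2, -1.3]
width: 0.0857
7.45 [-0.554  0.082  1.594 -0.     1.464  0.61 ]
(array([7.86, 0.05, 0.03]), array([ 0.02, -0.  , -0.01]))
```

View pics/w5o.png

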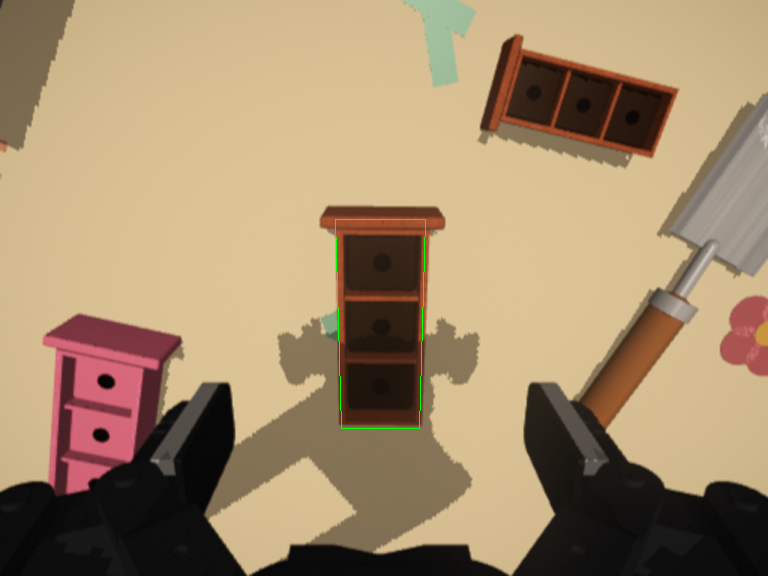

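```bash
python3 -m creep '[[[1,1.9,0,0,0,0,0],[1,3.8,0,0,0,0,0],[1,5.6,0.03,0.03,0,0,0],[1,7,0.05,0.03,0,0,0],[1,7.85,0.05,0.03,0,0,0],[1,7.85,0.05,0.03,0,0,0],[-1,7.85,0.05,0.03,0,0,0],[-1,7.85,0.05,0.03,0,0,0],[-1,7.85,0.05,0.03,0,0,0],[-1,7.85,0.05,0.03,0,0,0],[-1,7.85,0.05,0.03,0,0,0]]]' 60
python3 -m creep '[[[-1,-0.5,0,0,0,0,0],[-1,-1.5,0,0,0,0,0],[-1,-2.5,0,0,0,0,0],[-1,-2.5,0,0,0,0,0]]]'
python3 - <<'E'
from lev import *
from ov import overlay
st=manip.state();T=np.load('tray.npy');print(st['clock'],st['qpos'].round(3))
p=np.r_[st['tcp_pos'],st['tcp_rot']];np.save('w6.npy',p)
im=manip.read_camera('wrist');cv2.imwrite('pics/w6.png',im[:,:,::-1])
E
```

```text
clock: 8.6
tcp_pos: [0.5166, -0.2621, 0.0801]
tcp_rot: [0.693, 0.142, -0.692, 0.143]
wrist_force: [-0.5, 0.4, 8.2]
width: 0.0532
clock: 9.0
tcp_pos: [0.5174, -0.2627, 0.1451]
tcp_rot: [0.694, 0.141, -0.691, 0.144]
wrist_force: [0.8, -0.2, -1.7]
width: 0.0531
9.0 [-0.558  0.205  1.705 -0.     1.226  0.607]
```

View pics/w6.png

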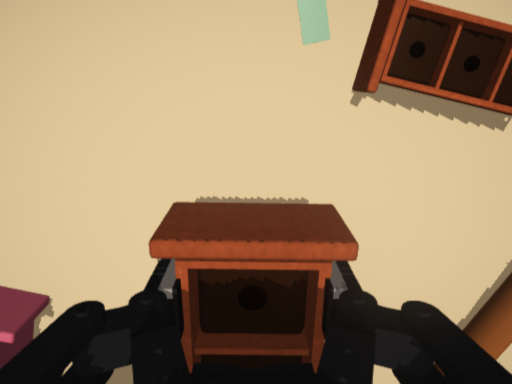

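```bash
cat > held.py <<'E'
from h import *
p=manip.camera_params('wrist');T=p['T_tool_cam'];f=192/np.tan(np.radians(p['vfov'])/2)
def onrim(u,v,tx=.038):
    d=T[:3,:3]@np.array([(u-p['cx'])/f,-(v-p['cy'])/f,-1]); o=T[:3,3]; return ((o+d*(tx-o[0])/d[0])*1000).round(1)
E
python3 - <<'E'
from held import *
for q in [(151,243),(357,243),(152,258),(356,258),(177,262),(331,262),(190,369),(321,369)]: print(q,onrim(*q))
crop('pics/w6.png','pics/w6c.png',140,190,370,380,3.4)
E
```

```text
(151, 243) [ 38.  -35.2 -25.7]
(357, 243) [ 38.   37.  -25.8]
(152, 258) [ 38.  -35.4 -19.8]
(356, 258) [ 38.   37.2 -19.9]
(177, 262) [ 38.  -26.6 -18.2]
(331, 262) [ 38.   28.4 -18.3]
(190, 369) [ 38.  -24.8  30.5]
(321, 369) [38.  28.  30.4]
```

View pics/w6c.png

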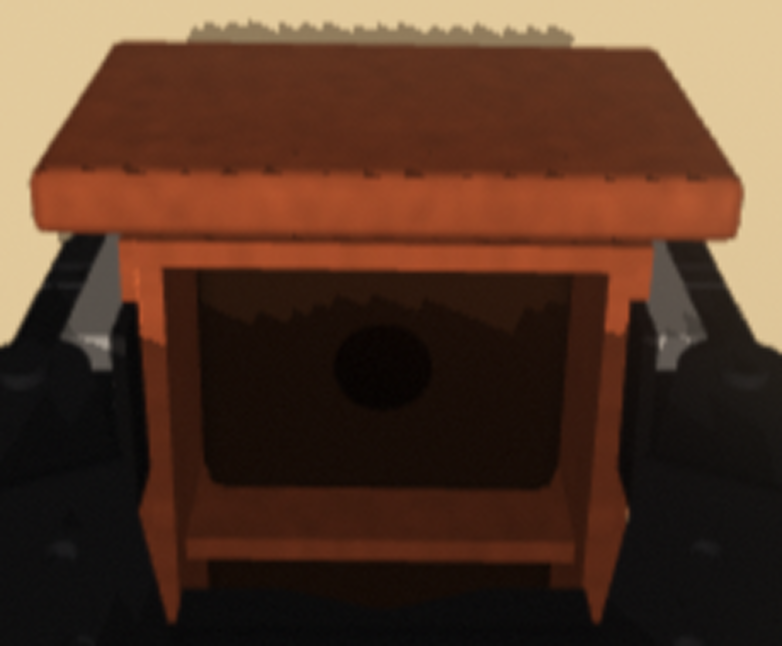

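```bash
python3 - <<'E'
from lev import *
Rt=sdir(S,0)
print(rel(W(S,(-210,0,254)),Rt))
E
```

```text
(array([ -4.48, -13.61,  -2.92]), array([-18.69,   0.02,  -0.02]))
```

```bash
python3 -m creep '[[[-1,-1.5,-0.3,0,0,0,0],[-1,-3,-0.8,-0.2,-1,0,0],[-1,-4.2,-1.5,-0.5,-2,0,0],[-1,-4.5,-2.4,-0.8,-3,0,0],[-1,-4.5,-3.3,-1,-4,0,0],[-1,-4.5,-4.2,-1.2,-5,0,0],[-1,-4.5,-5.1,-1.4,-6,0,0],[-1,-4.5,-6,-1.6,-7,0,0],[-1,-4.5,-6.9,-1.8,-8,0,0],[-1,-4.5,-7.8,-2,-9,0,0],[-1,-4.5,-8.7,-2.2,-10,0,0],[-1,-4.5,-9.6,-2.4,-11,0,0],[-1,-4.5,-10.5,-2.6,-12,0,0],[-1,-4.5,-11.4,-2.8,-13,0,0],[-1,-4.5,-12.3,-2.9,-14,0,0],[-1,-4.5,-13,-2.9,-15,0,0],[-1,-4.5,-13.6,-2.9,-16,0,0],[-1,-4.5,-13.6,-2.9,-17,0,0],[-1,-4.5,-13.6,-2.9,-18,0,0],[-1,-4.5,-13.6,-2.9,-18.7,0,0]]]'
python3 - <<'E'
from lev import *
st=manip.state();print(st['clock'],st['qpos'].round(3),local())
Rt=sdir(S,0)
for x,z in((-210,150),(-175,150),(-160,92),(-145,92)): print(x,z,rel(W(S,(x,0,z)),Rt))
for n in('wrist','side','top'):
    im=manip.read_camera(n);cv2.imwrite(f'pics/{n}7.png',im[:,:,::-1])
E
```

```text
clock: 11.05
tcp_pos: [0.4467, 0.0798, 0.2514]
tcp_rot: [0.042, 0.708, -0.042, 0.704]
wrist_force: [-0.1, 0.5, -2.7]
width: 0.0534
11.05 [ 6.300e-02 -2.420e-01  1.943e+00  1.000e-03  1.446e+00 -1.390e+00] [-2.124e+02  1.000e-01  1.974e+02]
-210 150 (array([ 4.05, -0.01,  0.1 ]), array([ 0.05, -0.04, -0.  ]))
-175 150 (array([ 4.05, -0.02,  1.5 ]), array([ 0.05, -0.04, -0.  ]))
-160 92 (array([ 6.36, -0.02,  2.12]), array([ 0.05, -0.04, -0.  ]))
-145 92 (array([ 6.36, -0.02,  2.72]), array([ 0.05, -0.04, -0.  ]))
```

View pics/wrist7.png

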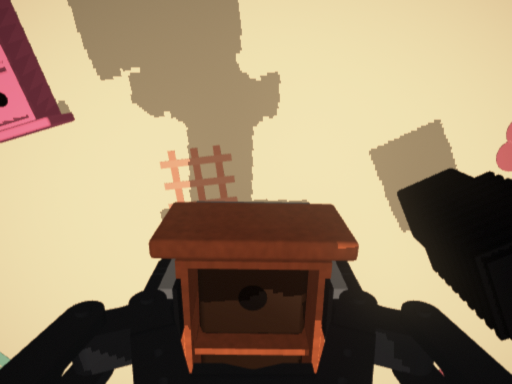

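View pics/side7.png

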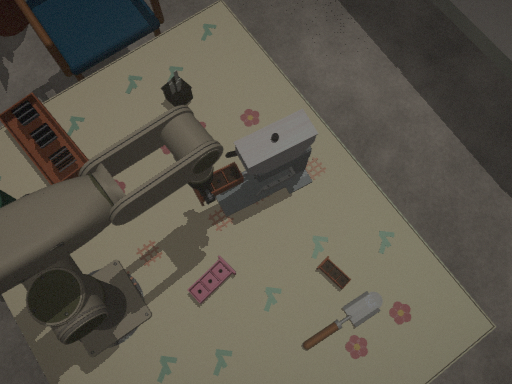

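```bash
python3 -m creep '[[[-1,1.5,0,0,0,0,0],[-1,3,0,0,0,0,0],[-1,4.5,0,0,0,0,0],[-1,5.8,0,0.2,0.05,-0.04,0],[-1,6.25,0,0.6,0.05,-0.04,0],[-1,6.25,-0.02,1.2,0.05,-0.04,0],[-1,6.25,-0.02,1.8,0.05,-0.04,0],[-1,6.25,-0.02,2.1,0.05,-0.04,0],[-1,6.25,-0.02,2.1,0.05,-0.04,0]]]'
python3 - <<'E'
from lev import *
st=manip.state();print(st['clock'],st['qpos'].round(3),local())
for n in('wrist','side'):
    im=manip.read_camera(n);cv2.imwrite(f'pics/{n}8.png',im[:,:,::-1])
crop('pics/side8.png','pics/side8c.png',150,90,340,230,4)
E
```

```text
clock: 12.1
tcp_pos: [0.4997, 0.0726, 0.0963]
tcp_rot: [0.047, 0.705, -0.047, 0.707]
wrist_force: [0.5, 0.0, -2.9]
width: 0.0532
12.1 [ 0.043  0.083  1.94   0.     1.115 -1.395] [-158.4   -0.4   42.3]
```

View pics/wrist8.png

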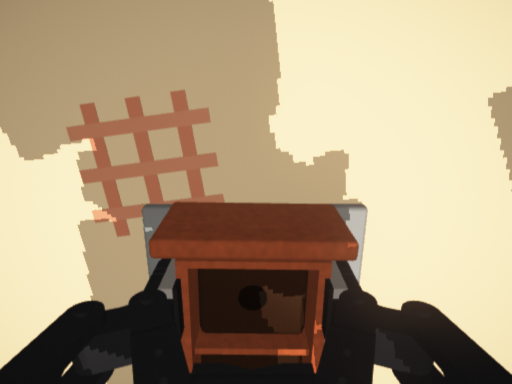

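View pics/side8c.png

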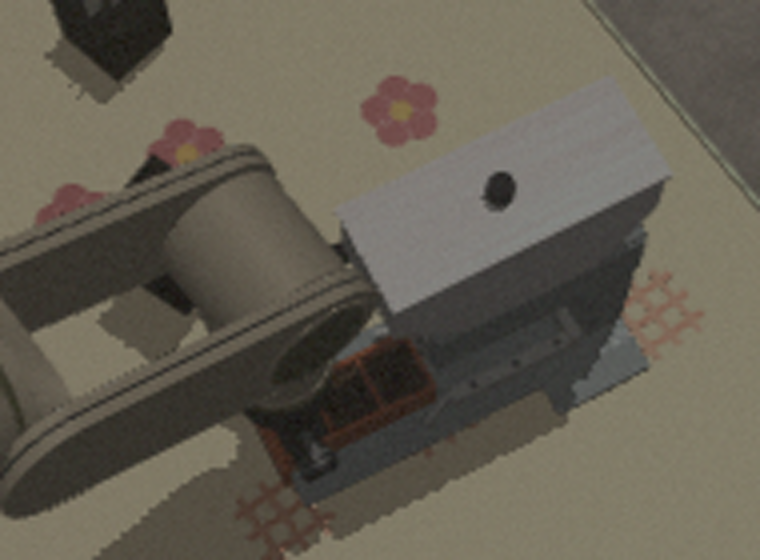

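```bash
python3 -m creep '[[[-1,0,0,0.28,0,0,0],[-1,0.15,0.02,0.28,0,0,0],[-1,0.25,0.02,0.28,0,0,0],[-1,0.25,0.02,0.28,0,0,0]]]'
python3 -m creep '[[[-1,0.08,0,0,0,0,0],[-1,0.08,0,0,0,0,0],[-1,0.08,0,0,0,0,0]]]'
```

```text
clock: 12.6
tcp_pos: [0.5056, 0.0724, 0.0895]
tcp_rot: [0.047, 0.705, -0.046, 0.706]
wrist_force: [-0.7, 0.1, -2.4]
width: 0.0531
clock: 12.9
tcp_pos: [0.5062, 0.0724, 0.0882]
tcp_rot: [0.047, 0.705, -0.046, 0.707]
wrist_force: [-0.3, 0.4, -3.0]
width: 0.0532
```

```bash
python3 -m creep '[[[-1,0.08,0,0,0,0,0],[-1,0.08,0,0,0,0,0],[-1,0.08,0,0,0,0,0]]]'
python3 -m creep '[[[-1,0.08,0,0,0,0,0],[-1,0.08,0,0,0,0,0]]]'
```

```text
clock: 13.2
tcp_pos: [0.5067, 0.0724, 0.0881]
tcp_rot: [0.047, 0.704, -0.046, 0.707]
wrist_force: [-10.2, -0.4, 16.7]
width: 0.0531
clock: 13.4
tcp_pos: [0.5071, 0.0725, 0.0881]
tcp_rot: [0.047, 0.704, -0.046, 0.707]
wrist_force: [-19.4, -1.5, 37.5]
width: 0.0533
```

```bash
python3 -m creep '[[[1,-0.1,0,0,0,0,0],[1,-0.1,0,0,0,0,0],[1,-0.1,0,0,0,0,0],[1,-0.1,0,0,0,0,0],[1,-1.2,0,0,0,0,0],[1,-2.8,0,-0.3,0,0,0],[1,-3.6,0,-1.5,0,0,0],[1,-4,0,-2.5,0,0,0],[1,-4,0,-2.5,0,0,0]]]'
python3 - <<'E'
from lev import *
from ov import overlay
st=manip.state();print(st['clock'],local())
p=np.r_[st['tcp_pos'],st['tcp_rot']];np.save('w9.npy',p)
im=manip.read_camera('wrist');cv2.imwrite(f'pics/w9.png',im[:,:,::-1])
c=W(S,(-104,0,0)); overlay('pics/w9.png',p,S,.96,'pics/w9o.png',np.array([c[0],c[1],S[2],8]))
E
```

```text
clock: 14.3
tcp_pos: [0.4428, 0.0809, 0.1852]
tcp_rot: [0.047, 0.704, -0.046, 0.707]
wrist_force: [0.1, -0.2, -0.0]
width: 0.0854
14.3 [-215.9    0.8  131.2]
```

View pics/w9o.png

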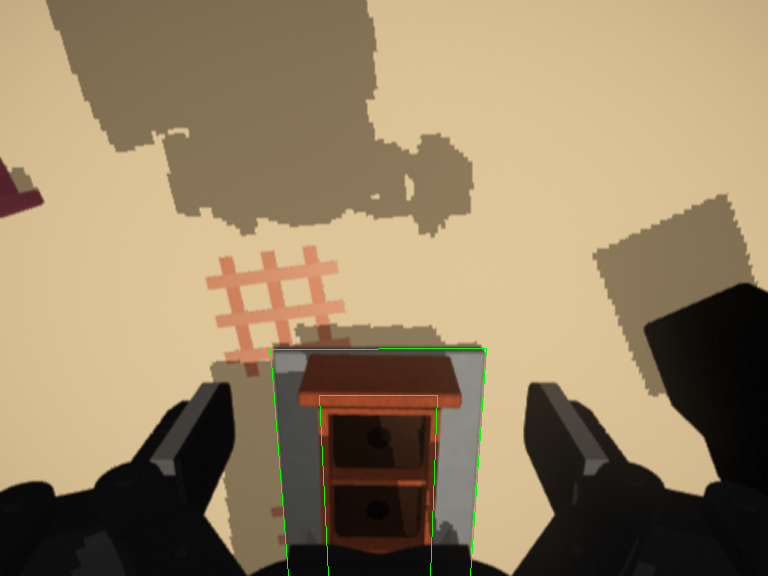

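```bash
cat >> lev.py <<'E'
def tip(x,y,z,lean,L=70):
    Rt=sdir(S,lean); return W(S,(x,y,z))-Rt.apply([L/1000,0,0]),Rt
def tiplocal(L=70,st=None):
    st=st or manip.state(); Rm=R.from_quat(st['tcp_rot']); g=st['tcp_pos']+Rm.apply([L/1000,0,0])
    return (R.from_euler('z',-S[2]).apply(g-np.array([S[0],S[1],0]))*1000).round(1)
E
python3 - <<'E'
from lev import *
for a in((-200,0,70,25),(-190,0,30,25),(-190,0,30,35)): print(a,rel(*tip(*a)))
E
```

```text
(-200, 0, 70, 25) (array([ 2.04, -0.03, -0.59]), array([-0.04, -3.09,  0.  ]))
(-190, 0, 30, 25) (array([ 3.65, -0.03, -0.19]), array([-0.04, -3.09,  0.  ]))
(-190, 0, 30, 35) (array([ 3.89, -0.03, -0.62]), array([-0.04, -4.34,  0.  ]))
```

```bash
python3 -m creep '[[[0,0.5,0,-0.8,0,-1,0],[0,1,0,-0.9,0,-2,0],[0,1.5,0,-0.8,0,-3.09,0],[0,2.04,-0.03,-0.59,0,-3.09,0],[0,2.8,-0.03,-0.4,0,-3.09,0],[0,3.65,-0.03,-0.25,0,-3.09,0],[0,3.65,-0.03,-0.25,0,-3.09,0]]]' 60
python3 - <<'E'
from lev import *
st=manip.state();print(st['clock'],tiplocal(),st['qpos'].round(3))
im=manip.read_camera('wrist');cv2.imwrite(f'pics/w10.png',im[:,:,::-1])
for a in((-180,0,30,25),(-150,0,30,28),(-120,0,30,32),(-90,0,30,37),(-75,0,30,40),(-65,0,30,40)): print(a,rel(*tip(*a)))
E
```

```text
clock: 15.05
tcp_pos: [0.436, 0.0801, 0.0891]
tcp_rot: [0.035, 0.54, -0.056, 0.839]
wrist_force: [-0.4, -0.1, -0.9]
width: 0.0428
15.05 [-193.7   -1.2   25.4] [ 0.14  -0.389  2.428 -0.176  0.696 -1.187]
(-180, 0, 30, 25) (array([0.11, 0.03, 0.5 ]), array([-0.04, -0.05,  0.02]))
(-150, 0, 30, 28) (array([0.61, 0.04, 1.45]), array([-0.04, -0.43,  0.02]))
(-120, 0, 30, 32) (array([1.13, 0.05, 2.34]), array([-0.04, -0.93,  0.03]))
(-90, 0, 30, 37) (array([1.67, 0.05, 3.19]), array([-0.04, -1.55,  0.03]))
(-75, 0, 30, 40) (array([1.95, 0.06, 3.6 ]), array([-0.04, -1.93,  0.03]))
(-65, 0, 30, 40) (array([2.12, 0.06, 3.96]), array([-0.04, -1.93,  0.03]))
```

View pics/w10.png

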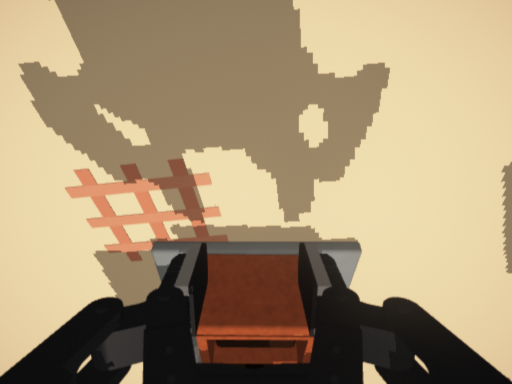

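```bash
python3 -m creep '[[[0,0.11,0.03,0.5,-0.04,-0.05,0],[0,0.28,0.03,0.82,-0.04,-0.18,0],[0,0.45,0.04,1.14,-0.04,-0.3,0],[0,0.61,0.04,1.45,-0.04,-0.43,0],[0,0.78,0.04,1.75,-0.04,-0.6,0],[0,0.95,0.05,2.05,-0.04,-0.76,0],[0,1.13,0.05,2.34,-0.04,-0.93,0],[0,1.13,0.05,2.34,-0.04,-0.93,0]]]'
python3 - <<'E'
from lev import *
from ov import overlay
st=manip.state();print(st['clock'],tiplocal(),st['qpos'].round(3))
p=np.r_[st['tcp_pos'],st['tcp_rot']]
im=manip.read_camera('wrist');cv2.imwrite(f'pics/w11.png',im[:,:,::-1])
im=manip.read_camera('side');cv2.imwrite(f'pics/s11.png',im[:,:,::-1]);crop('pics/s11.png','pics/s11c.png',150,90,340,230,4)
for a in((-110,0,30,33.5),(-100,0,30,35),(-90,0,30,37),(-80,0,30,39),(-70,0,30,40),(-65,0,30,40)): print(a,rel(*tip(*a)))
E
```

```text
clock: 15.9
tcp_pos: [0.503, 0.0733, 0.0916]
tcp_rot: [0.03, 0.481, -0.056, 0.874]
wrist_force: [0.2, 0.4, -0.8]
width: 0.0428
15.9 [-117.9    0.5   32.5] [ 0.12  -0.233  2.347 -0.283  0.493 -1.112]
(-110, 0, 30, 33.5) (array([ 0.27, -0.03,  0.18]), array([ 0.  , -0.15,  0.02]))
(-100, 0, 30, 35) (array([ 0.49, -0.02,  0.44]), array([ 0.  , -0.34,  0.02]))
(-90, 0, 30, 37) (array([ 0.71, -0.02,  0.68]), array([ 0.  , -0.59,  0.02]))
(-80, 0, 30, 39) (array([ 0.93, -0.02,  0.92]), array([ 0.  , -0.84,  0.02]))
(-70, 0, 30, 40) (array([ 1.15, -0.02,  1.21]), array([ 0.  , -0.96,  0.02]))
(-65, 0, 30, 40) (array([ 1.26, -0.02,  1.38]), array([ 0.  , -0.96,  0.02]))
```

View pics/w11.png

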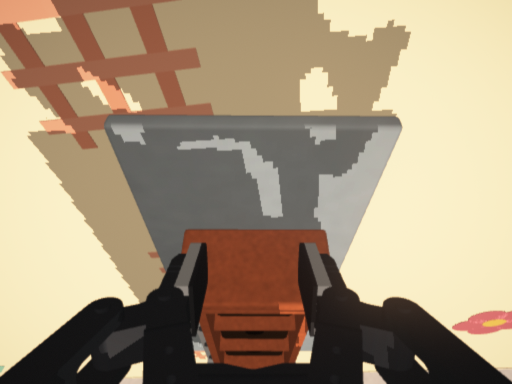

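View pics/s11c.png

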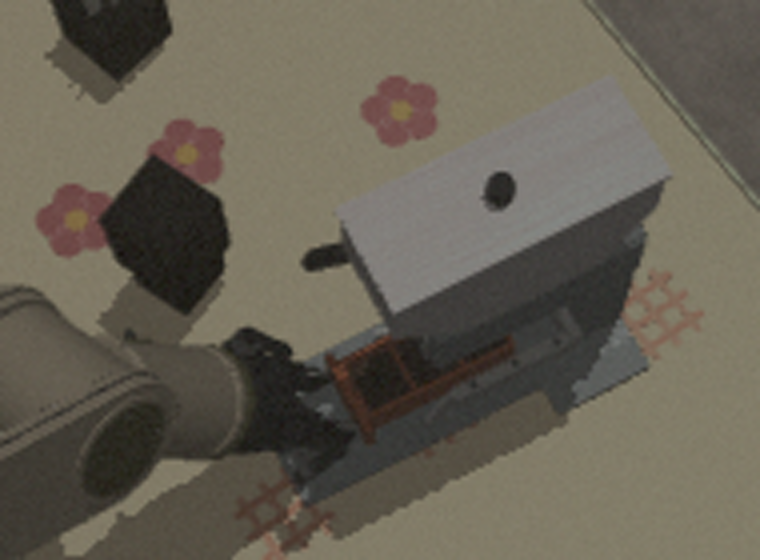

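```bash
python3 -m creep '[[[0,0.27,-0.03,0.18,0,-0.15,0],[0,0.49,-0.02,0.44,0,-0.34,0],[0,0.71,-0.02,0.68,0,-0.59,0],[0,0.93,-0.02,0.92,0,-0.84,0],[0,1.04,-0.02,1.07,0,-0.96,0],[0,1.04,-0.02,1.07,0,-0.96,0]]]'
python3 - <<'E'
from lev import *
st=manip.state();print(st['clock'],tiplocal(),st['qpos'].round(3))
im=manip.read_camera('wrist');cv2.imwrite(f'pics/w12.png',im[:,:,::-1])
for a in((-70,0,30,40),(-65,0,30,40),(-60,0,30,40),(-55,0,30,40)): print(a,rel(*tip(*a)))
E
```

```text
clock: 16.6
tcp_pos: [0.5385, 0.0682, 0.0838]
tcp_rot: [0.026, 0.422, -0.058, 0.904]
wrist_force: [0.4, 0.6, 0.0]
width: 0.0426
16.6 [-74.6  -0.1  30.2] [ 0.115 -0.136  2.337 -0.554  0.3   -0.852]
(-70, 0, 30, 40) (array([ 0.13, -0.  ,  0.13]), array([ 0.  , -0.  ,  0.02]))
(-65, 0, 30, 40) (array([ 0.26, -0.  ,  0.28]), array([ 0.  , -0.  ,  0.02]))
(-60, 0, 30, 40) (array([ 0.39, -0.  ,  0.44]), array([ 0.  , -0.  ,  0.02]))
(-55, 0, 30, 40) (array([ 0.52, -0.  ,  0.59]), array([ 0.  , -0.  ,  0.02]))
```

View pics/w12.png

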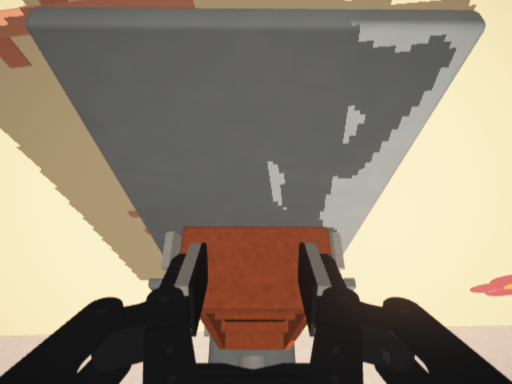

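```bash
python3 -m creep '[[[0,0.13,0,0.13,0,0,0],[0,0.2,0,0.21,0,0,0],[0,0.26,0,0.28,0,0,0],[0,0.26,0,0.28,0,0,0]]]'
python3 -c "
from lev import *
print(tiplocal())"
```

```text
clock: 17.05
tcp_pos: [0.5443, 0.0671, 0.0802]
tcp_rot: [0.025, 0.426, -0.058, 0.903]
wrist_force: [-35.9, 6.6, 17.7]
width: 0.043
[-69.1  -0.6  26.3]
```

```bash
python3 -m creep '[[[0,-0.15,0,-0.2,0,0,0],[0,-0.6,0,-0.6,0,0,0],[0,-1.5,0,-1.5,0,0,0],[0,-2.5,0,-2,0,0,0],[0,-2.5,0,-2,0,0,0]]]'
python3 - <<'E'
from lev import *
from ov import overlay
st=manip.state();print(st['clock'],tiplocal(),st['qpos'].round(3))
p=np.r_[st['tcp_pos'],st['tcp_rot']];np.save('w13.npy',p)
im=manip.read_camera('wrist');cv2.imwrite(f'pics/w13.png',im[:,:,::-1])
im=manip.read_camera('side');cv2.imwrite(f'pics/s13.png',im[:,:,::-1]);crop('pics/s13.png','pics/s13c.png',150,90,340,230,4)
c=W(S,(7.5,0,0)); overlay('pics/w13.png',p,S,.96,'pics/w13o.png',np.array([c[0],c[1],S[2],8]))
E
```

```text
clock: 17.55
tcp_pos: [0.4789, 0.0803, 0.1053]
tcp_rot: [0.026, 0.419, -0.058, 0.906]
wrist_force: [0.8, 0.0, 1.6]
width: 0.0427
17.55 [-134.9    4.5   52. ] [ 0.178 -0.398  2.493 -0.505  0.413 -0.868]
```

View pics/w13o.png

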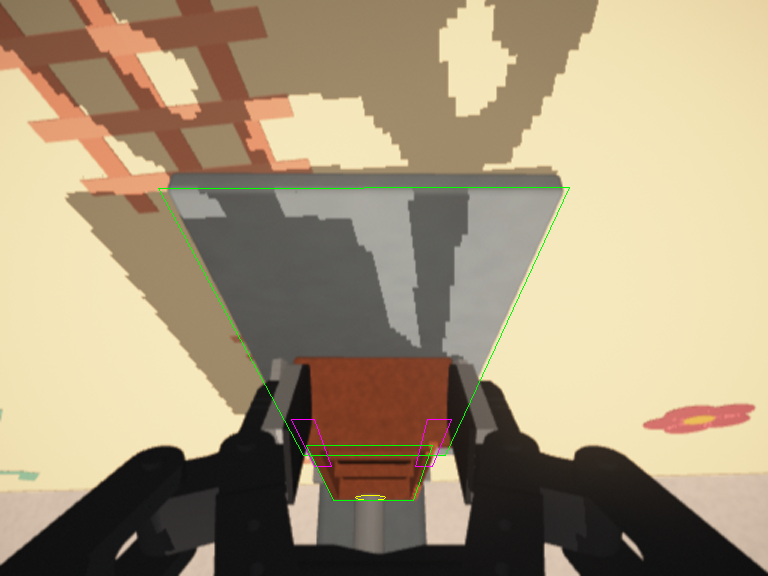

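View pics/s13c.png

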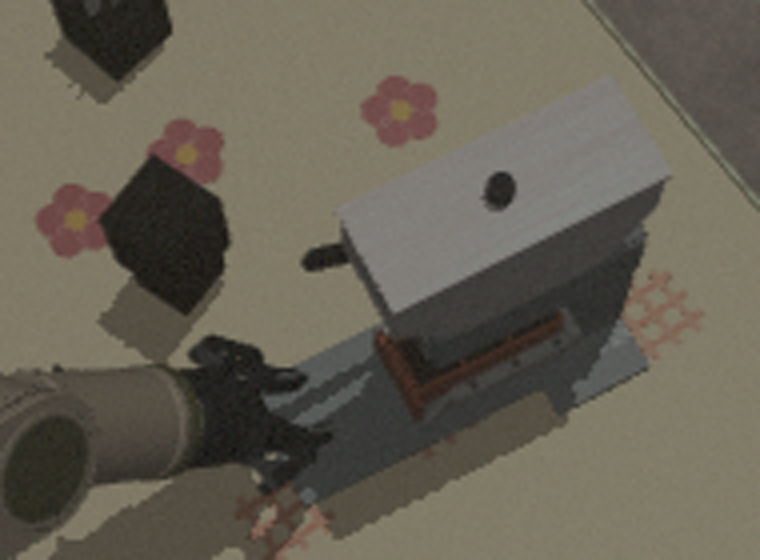

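```bash
python3 - <<'E'
from lev import *
Rt=sdir(S,45)
for g in((-190,30,200),(-176,55,292)):
    print(rel(W(S,g)-Rt.apply([.054,0,0]),Rt))
E
```

```text
(array([-5.39,  1.05,  2.12]), array([ 0.  , -0.63,  0.02]))
(array([-7.85,  2.04,  4.91]), array([ 0.  , -0.63,  0.02]))
```

```bash
python3 -m creep '[[[0,-1.5,0.2,0.6,0,-0.2,0],[0,-3,0.6,1.2,0,-0.4,0],[0,-4.4,0.9,1.7,0,-0.6,0],[0,-5.4,1.05,2.1,0,-0.63,0],[0,-6.3,1.4,3,0,-0.63,0],[0,-7.1,1.8,4,0,-0.63,0],[0,-7.85,2.04,4.9,0,-0.63,0],[0,-7.85,2.04,4.9,0,-0.63,0],[0,-7.85,2.04,4.9,0,-0.63,0]]]'
python3 - <<'E'
from lev import *
from ov import overlay
st=manip.state();print(st['clock'],local(),st['qpos'].round(3))
p=np.r_[st['tcp_pos'],st['tcp_rot']];np.save('w14.npy',p)
im=manip.read_camera('wrist');cv2.imwrite(f'pics/w14.png',im[:,:,::-1])
c=W(S,(7.5,0,0)); overlay('pics/w14.png',p,S,.96,'pics/w14o.png',np.array([c[0],c[1],S[2],8]))
print(rel(*target(.96,45)))
E
```

```text
clock: 18.55
tcp_pos: [0.4512, 0.1342, 0.3273]
tcp_rot: [0.022, 0.384, -0.06, 0.921]
wrist_force: [0.4, 0.2, -0.6]
width: 0.0429
18.55 [-176.4   54.3  288.9] [ 0.404 -0.798  2.332 -0.457  0.955 -0.901]
(array([4.5 , 0.05, 0.13]), array([ 0.01, -0.05,  0.05]))
```

View pics/w14o.png

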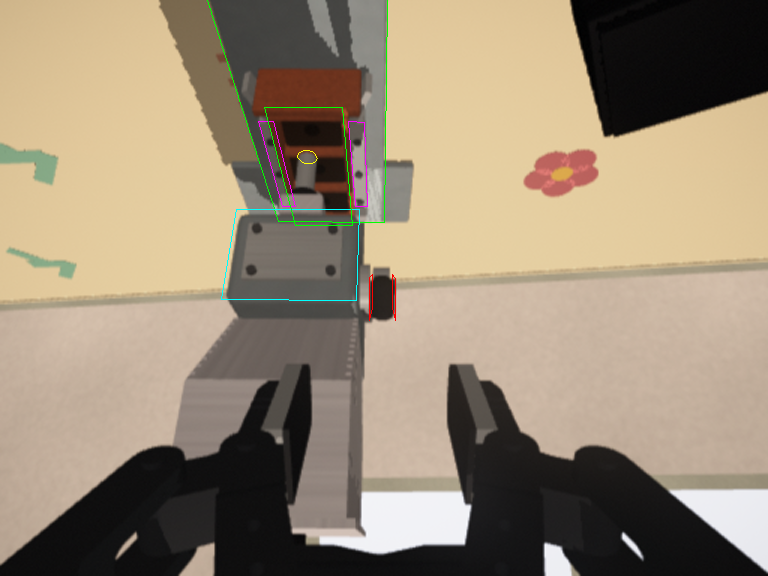

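```bash
python3 -m creep '[[[0,1.2,0.05,0.1,0,0,0],[0,2.4,0.05,0.13,0,-0.05,0.05],[0,3.6,0.05,0.13,0,-0.05,0.05],[0,4.5,0.05,0.13,0,-0.05,0.05],[0,4.5,0.05,0.13,0,-0.05,0.05],[-1,4.5,0.05,0.13,0,-0.05,0.05],[-1,4.5,0.05,0.13,0,-0.05,0.05],[-1,4.5,0.05,0.13,0,-0.05,0.05],[-1,4.5,0.05,0.13,0,-0.05,0.05]]]' 40
python3 - <<'E'
from lev import *
st=manip.state();print(local(),lp(.96),st['clock'])
im=manip.read_camera('wrist');cv2.imwrite('pics/w15.png',im[:,:,::-1])
for th in np.arange(.96,-.06,-.08): print(th.round(2),rel(*target(th,45),st=st)[0])
print(rel(*target(0,45),st=st)[0])
E
```

```text
clock: 19.5
tcp_pos: [0.5316, 0.1246, 0.2514]
tcp_rot: [0.024, 0.38, -0.057, 0.923]
wrist_force: [-4.6, -3.3, 0.6]
width: 0.0114
[-95.1  55.3 213.3] [-95.25900406  55.         210.00656456] 19.5
0.96 [ 0.09 -0.01 -0.09]
0.88 [ 0.19 -0.01 -0.43]
0.8 [ 0.32 -0.01 -0.75]
0.72 [ 0.48 -0.01 -1.07]
0.64 [ 0.66 -0.01 -1.37]
0.56 [ 0.86 -0.01 -1.66]
0.48 [ 1.09 -0.01 -1.93]
0.4 [ 1.34 -0.01 -2.18]
0.32 [ 1.6  -0.01 -2.41]
0.24 [ 1.89 -0.01 -2.62]
0.16 [ 2.19 -0.01 -2.8 ]
0.08 [ 2.5  -0.01 -2.96]
0.0 [ 2.82 -0.01 -3.1 ]
[ 2.82 -0.01 -3.1 ]
```

View pics/w15.png

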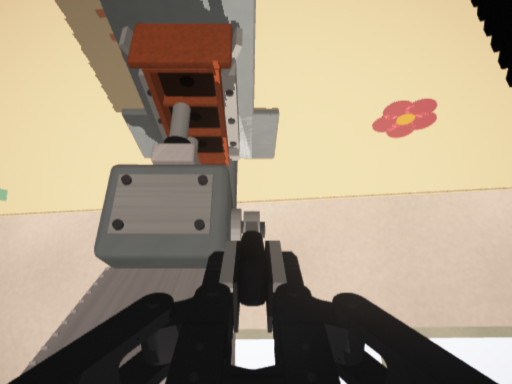

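```bash
python3 -m creep '[[[-1,0.05,0,-0.2,0,0,0],[-1,0.16,0,-0.4,0,0,0],[-1,0.25,0,-0.58,0,0,0],[-1,0.32,0,-0.75,0,0,0],[-1,0.48,0,-1.07,0,0,0],[-1,0.66,0,-1.37,0,0,0],[-1,0.86,0,-1.66,0,0,0],[-1,1.09,0,-1.93,0,0,0],[-1,1.34,0,-2.18,0,0,0],[-1,1.6,0,-2.41,0,0,0],[-1,1.89,0,-2.62,0,0,0],[-1,2.19,0,-2.8,0,0,0],[-1,2.5,0,-2.96,0,0,0],[-1,2.66,0,-3.03,0,0,0],[-1,2.82,0,-3.1,0,0,0],[-1,2.82,0,-3.1,0,0,0],[-1,2.82,0,-3.1,0,0,0]]]' 50
python3 - <<'E'
from lev import *
st=manip.state();print(local(),lp(0),st['clock'])
im=manip.read_camera('wrist');cv2.imwrite('pics/w16.png',im[:,:,::-1])
E
```

```text
clock: 21.25
tcp_pos: [0.5274, 0.1252, 0.1464]
tcp_rot: [0.024, 0.38, -0.057, 0.923]
wrist_force: [-0.5, -5.8, -2.1]
width: 0.0109
[-99.4  55.3 108.3] [-99.69385657  55.         108.51199121] 21.25
```

View pics/w16.png

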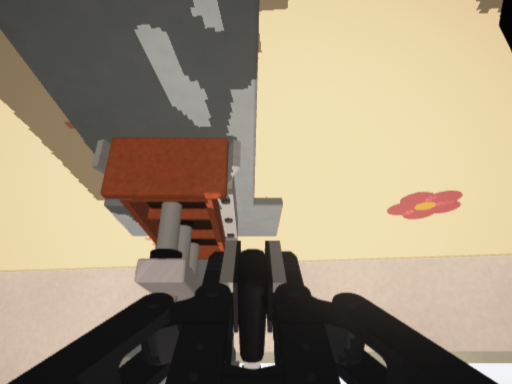

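```bash
python3 -m creep '[[[-1,0.1,0,-0.1,0,0,0],[-1,0.1,0,-0.1,0,0,0],[-1,0.1,0,-0.1,0,0,0]]]'
python3 -c "
from lev import *
print(local())"
```

```text
clock: 21.6
tcp_pos: [0.5282, 0.1252, 0.144]
tcp_rot: [0.024, 0.379, -0.057, 0.923]
wrist_force: [2.8, -7.3, 0.1]
width: 0.0113
[-98.5  55.4 106. ]
```

```bash
python3 -m creep '[[[-1,0.1,0,-0.1,0,0,0],[-1,0.1,0,-0.1,0,0,0],[-1,0.1,0,-0.1,0,0,0]]]'
python3 - <<'E'
from lev import *
from ov import overlay
print(local())
st=manip.state()
p=np.r_[st['tcp_pos'],st['tcp_rot']]
im=manip.read_camera('wrist');cv2.imwrite('pics/w17.png',im[:,:,::-1])
c=W(S,(7.5,0,0)); overlay('pics/w17.png',p,S,0,'pics/w17o.png',np.array([c[0],c[1],S[2],8]))
E
```

```text
clock: 21.9
tcp_pos: [0.5289, 0.1252, 0.1428]
tcp_rot: [0.024, 0.378, -0.058, 0.924]
wrist_force: [-34.3, -10.7, 31.8]
width: 0.0112
[-97.8  55.5 104.9]
```

View pics/w17o.png

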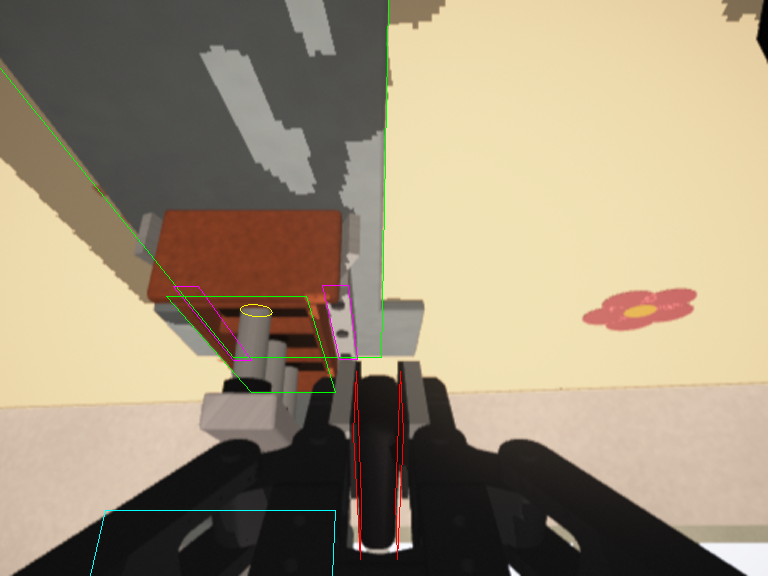

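```bash
python3 -m creep '[[[-1,-0.08,0,0.08,0,0,0],[-1,-0.08,0,0.08,0,0,0],[0,-0.08,0,0.08,0,0,0],[0,-0.08,0,0.08,0,0,0],[0,-0.08,0,0.08,0,0,0],[0,-0.08,0,0.08,0,0,0],[0,-1,0,0,0,0,0],[0,-2.5,0,0,0,0,0],[0,-4,0,0,0,0,0],[0,-5.2,0,0,0,0,0],[0,-5.2,0,0,0,0,0],[0,-5.2,0,0,0,0,0]]]'
python3 - <<'E'
from lev import *
from ov import overlay
st=manip.state();print(local(),st['clock'])
p=np.r_[st['tcp_pos'],st['tcp_rot']]
im=manip.read_camera('wrist');cv2.imwrite('pics/w18.png',im[:,:,::-1])
c=W(S,(7.5,0,0)); overlay('pics/w18.png',p,S,0,'pics/w18o.png',np.array([c[0],c[1],S[2],8]))
im=manip.read_camera('side');cv2.imwrite('pics/s18.png',im[:,:,::-1]);crop('pics/s18.png','pics/s18c.png',150,90,340,230,4)
E
```

```text
clock: 23.15
tcp_pos: [0.4381, 0.1387, 0.2332]
tcp_rot: [0.024, 0.379, -0.056, 0.923]
wrist_force: [-0.3, -0.8, 0.1]
width: 0.0428
[-189.7   57.7  195.2] 23.15
```

View pics/w18o.png

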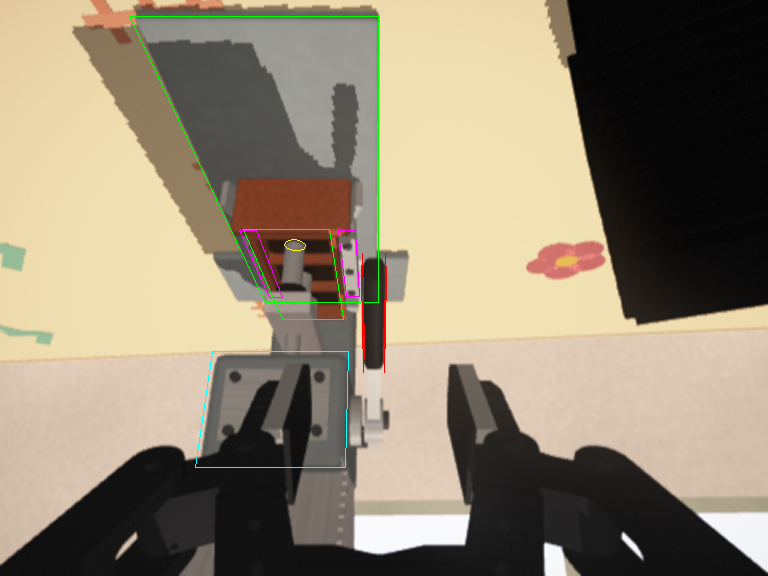

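View pics/s18c.png

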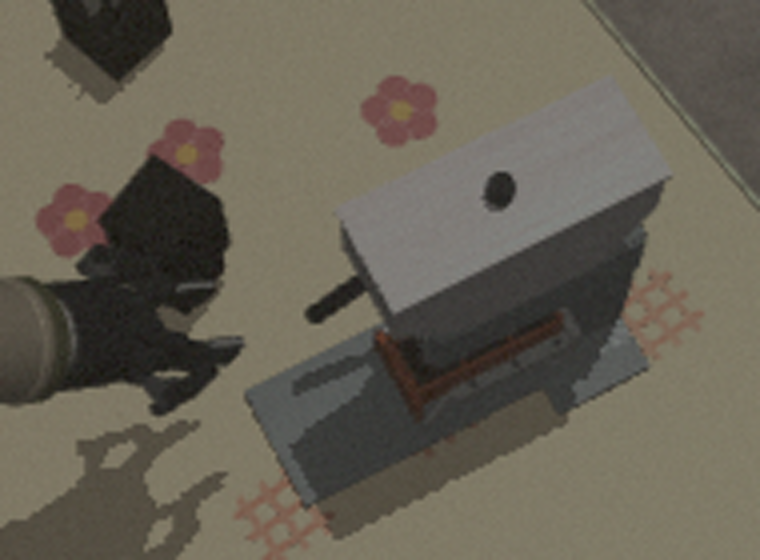

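```bash
python3 -c "
from station import manip
print(manip.job_done(), manip.state()['clock'])"
```

```text
the job is handed in; nothing more can be done
the job is handed in; nothing more can be done
```

The seeder is set up, and I handed the job in at about 23 s of the 72 s allowed; no verdict was reported.

- **Lever up:** I pinched the grip and raised it to its stop. It stayed up after I let go, and the image matched the model at 0.96 rad.
- **Tray:** I picked the larger terracotta tray and turned it end for end. I set it down with its plain end at the rail mouth, then pushed it in with a leaned tool until it hit solid resistance (about 36 N along the rails).
- **Lever down:** I held the lever all the way down at about 0.8 rad/s, pressed it lightly against its lower stop, released it and backed off.

**Last checks:** The final overlay showed the lever down, with the front tube end at its lowered height inside the tray. The tray was at home to within about 2 mm, as well as the images allow, and centred between the rails. The wrist force after backing off was under 1 N, so nothing was being touched. The pot stack stands where it was in the pictures; I did not re-measure the trowel or the label pot, but nothing came near them.

**Disagreement:** The measured grip point at the lever's lower stop was about 4 mm lower than the model predicted. I put that down to the lever slipping a little in the pads plus calibration error.

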